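Empty the feed box by feel and lock it again

TASK

Unlock the lid of the grey feed box by turning its knob, lift the lid off and lay it flat on the table beside the box. Then feel along the box, under its spring flaps, for the filter cartridges hidden inside (one to three of them, at unknown places), and put every one you find into the basket. Last, put the lid back on the box so that it sits fully down and turn the knob back to locked; leave the mug and the jars alone.

Things in the scene. Friction and masses are not known exactly. Their poses are not given: they have to be found in the camera images.
- feed_box: Grey opaque feed box fixed to the table, 172 (x) x 202 (y) x 65 mm high, walls 6 mm. Origin at the centre of its underside, z up, y along its length, x away from the robot. Its front part (x = -86 to -36 mm) is a latch ledge; behind it a channel (x = -36 to +80, y = -95 to +95 mm) under black flaps holds the hidden cartridges.
- flaps_mid (a point): Middle of the channel's mouth, where two opaque black flaps meet (box x = +22, z = 63 mm, 2 mm below the rim). They are hinged on the channel's two long edges, run its whole length, are slick, swing down under about 1 N of push from fingers, hang at most 57 mm deep and spring shut again.
- channel_mid (a point): Middle of the channel's floor (box x = +22, y = 0, z = 5 mm; axes as the box); the channel is 116 mm wide and reaches 95 mm either way along y. Two ridges 5 mm high stand on the floor 12 to 13 mm either side of this line. Fingers opened 35 to 50 mm that close along x can straddle a cartridge and draw it up past the flaps; closed fingers can feel for its top.
- channel_end (a point): End of the channel's floor, on its centre line at box y = +95 mm. Cartridges: 1 to 3 white rounded blocks 20 (x) x 30 (y) x 22 mm high, 30 g, tops 22 mm above the floor, poses not given. They lie anywhere along y, long side along y, at least 20 mm apart, each within 2 mm of the centre line between the ridges.
- latch_slot (a point): Middle of the slot in the latch ledge (box x = -61, y = 0, z = 65 mm = ledge top): 15 mm wide (x), 38 mm long (y), ledge 5 mm thick; the lock's foot passes it only when turned along y.
- box_lid: Loose grey lid, 250 g: plate 186 (x) x 216 (y) x 5 mm with a skirt reaching 15 mm below the plate, outside the box walls with 3 mm play all round. Origin at the centre of the plate's underside; closed, it lies 65 mm above the box's origin, axes parallel. On the table it stands flat on its skirt, origin 15 mm up. It carries the lock knob at x = -61, y = 0 mm.
- lock_knob (a joint): Angle of the lid's captive lock knob: 0 = locked to 1.3 rad = unlocked (stop), growing counterclockwise from above; stays where left (0.06 N m). Under the lid its shaft (9 mm) carries a steel foot 30 x 8 mm parallel to the knob's bar, reaching 13 mm below the plate. Unlocked, bar and foot lie along the lid's y and the lid can be lifted off or set on; locked, the foot is caught under the ledge.
- knob_grip (a point): Grip point of the lock knob, on its axis, 27 mm above the lid's underside. The black bar is 14 mm wide (point x), 42 mm long (point y) and stands 7 to 37 mm above the lid's underside (2 to 32 mm above its top). Gripped by the bar's sides, the knob turns the lock and lifts the lid. The point turns with the knob.
- basket: White loose plastic basket, 294 (x) x 155 (y) x 83 mm, free inside 256 x 102 mm; things put in lie practically at table height. Origin at the centre of its underside, long side along its x.
- free_spot (a point): Fixed point on the table top, middle of a free patch 200 (world x) x 230 mm (world y), right front of the box, where the lid can lie with its axes along the world's. A big cardboard carton, taller than 0.2 m, stands beyond it at world x > 0.46, y < -0.31 m: keep the lid clear of it on the way.
- mug: Bystander: dotted mug, 78 mm across, 93 mm high, origin at the centre of its underside.
- spice_jar: Bystander: glass spice jar with a green cap, 46 mm across, 106 mm high, origin at the centre of its underside.
- cocoa_jar: Bystander: glass jar with a dark cap, 44 mm across, 105 mm high, origin at the centre of its underside.

How it is judged:
On the way, in this order (a step that is already met when the one before it is completed fails the run):
1. the lock knob is turned open (at least 1.15 rad) (value of joint lock_knob above 1.15 rad), for 0.1 s.
2. the lid lies flat on the table beside the box (horizontal distance between box_lid and feed_box above 0.16 m and height (world z) of box_lid below 0.03 m and angle between box_lid's own z axis and vertical below 0.1 rad and linear speed of box_lid below 0.03 m/s), for 0.2 s.
3. every cartridge is in the basket (x of cartridge_0_c0 in the frame of basket between -0.13 and 0.13 m and y of cartridge_0_c0 in the frame of basket between -0.056 and 0.056 m and z of each of cartridge_0_c0, cartridge_1_c0, cartridge_2_c0 in the frame of basket below 0.05 m and x of cartridge_1_c0 in the frame of basket between -0.13 and 0.13 m and y of cartridge_1_c0 in the frame of basket between -0.056 and 0.056 m and x of cartridge_2_c0 in the frame of basket between -0.13 and 0.13 m and y of cartridge_2_c0 in the frame of basket between -0.056 and 0.056 m), for 0.2 s.
At the end, for the whole second after the job is handed in: Every cartridge that was in the box lies inside the upright basket (its middle within the walls and less than 50 mm up); the lid is back on the box, within 8 mm sideways and 3 mm of its seated height, level, with the lock knob below 0.25 rad, at rest (all of step 3 and x of box_lid in the frame of feed_box between -0.008 and 0.008 m and y of box_lid in the frame of feed_box between -0.008 and 0.008 m and z of box_lid in the frame of feed_box between 0.061 and 0.068 m and angle between the z axis of box_lid and the z axis of feed_box, either way round below 0.03 rad and value of joint lock_knob below 0.25 rad and linear speed of box_lid below 0.02 m/s and angle between basket's own z axis and vertical below 0.1 rad); the robot touches nothing.
It fails at once if the mug is moved more than 40 mm or tipped over (distance of mug from where it was at the start of the episode above 0.04 m or angle between mug's own z axis and vertical above 0.5 rad).
It fails at once if the spice jar is moved more than 40 mm or tipped over (distance of spice_jar from where it was at the start of the episode above 0.04 m or angle between spice_jar's own z axis and vertical above 0.5 rad).
It fails at once if the cocoa jar is moved more than 40 mm or tipped over (distance of cocoa_jar from where it was at the start of the episode above 0.04 m or angle between cocoa_jar's own z axis and vertical above 0.5 rad).
Of cartridge_0, cartridge_1, cartridge_2 only 1 to 3 are there at a start; the rules pass over those that are not, and their reading is None.
At some moment in a run one of basket may be knocked a few centimetres aside while the robot is not near it.
It also fails if it takes over 208 s, if anything falls off the work surface, if the arm or the gripper's body presses on something with over 40 N, if the wrist force passes 120 N, or if a joint passes its speed limit or range.

ROBOT

A 7-joint arm with a two-finger parallel gripper is mounted at the origin on a cart in front of the work surface, level with it; the furniture and walls round the work are solid. World frame = base frame: x ahead of the robot, y to its left, z up, the work surface at z = 0. Lengths are in m, angles in rad, forces in N, time in s.
With the tool pointing down it reaches from about 0.425 to 0.875 m from the base axis. Payload 4.7 kg.
Tool frame: the origin (TCP) lies midway between the tips of the shut fingers; the grasp point (between the pads) lies 19 mm behind it; z points along the fingers, y is the line along which they close (so a half turn about z gives the same grasp; the last joint's range is limited). The gripper opens to 87 mm and grips with 3 to 60 N. Pads are 19 mm wide; open, the fingers measure 117 mm over their backs; the gripper's body (75 mm by 190 mm) begins 51 mm behind the grasp point.
Start: joints at [1.324, 0.321, -0.07, 1.45, 0.023, 1.371, -0.057], TCP at [0.168, -0.628, 0.223] pointing down, gripper open.
Joint ranges: [-2.86, 2.86], [-0.3, 2.09], [-1.38, 1.24], [0.06, 2.45], [-1.56, 4.7], [0.09, 2.05], [-2.69, 2.69]. Speed limits (rad/s): [2.57, 2.57, 3.14, 3.14, 3.14, 3.14, 3.14].

INTERFACE

Orientations are given as a rotation vector (axis times angle).
In Python, from bench import monitor, cams, workorder gives the robot as it stands.
- The arm moves only by the tool move_arm, never from a script. Its arguments are lists of equal length, an entry for each row: "slide": the shift along the tool's x, y, z in cm, a list of three; "roll": the turn about the tool's z in rad. In form: {"slide": [[dx, dy, dz], ...], "roll": [roll, ...]}. A call has 1 to 20 rows; each row is the pose to reach, as a shift and turn from the pose commanded when the call began, along the tool's axes at that moment; what a row does not reach only later rows make up. A row lasts 1/10 s, in which the tool goes at most 50 mm and 8.59 degrees, less where a joint would pass 70% of its speed; a pose out of reach is approached as far as the arm can. A call with a gripper value outside its range is refused whole. "gripper" is the finger opening in cm, from 0 to 8.7, set as the call begins (left out, the last holds). The fingers move at their own pace and stop on an object; "squeeze" is the grip in N (left out, the last holds). Time passes only in rows, so rows that repeat a pose let the fingers close. It gives the time, the measured TCP pose, the force, the opening and the grip force at its end, in the units of the state.
- monitor.get_state(): the state, without advancing time (a new reading comes with each control period).
- cams.get_image(name): name is "scene" or "top"; returns the picture (480x640x3 uint8, red, green, blue); there is no depth.
- cams.get_calibration(name): a dict with "mtx" (3x3 intrinsics, pixels), "R" (3x3) and "t" (3): a world point X has camera coordinates R X + t. Camera axes: x right, y down, z forward; pixel columns grow to the right and rows downward; lengths in m; the calibration is good to about 2 mm. A picture is of the moment at which its call begins. get_calibration takes no time and is no camera call.
- workorder.close_job(): hands the job in; it is judged then, once.
The state is a dict: "time": time; "joint_positions": joint angles; "qd": joint speeds; "joint_torque": joint torques, N m; "position": TCP position; "tool_rot": TCP orientation; "ft_force": force on the tool from outside, world axes, zero at the start; "torque": the same for the moment, N m; "grip_width": opening from 0.0 (shut) to 1.0 (fully open); "grip_force": force on a finger pad.
Only numpy, scipy, OpenCV 4.12 (cv2) and the standard library are available. Lean on these libraries where they do the work, as an engineer would, in place of code of your own. Each camera call takes 0.05 s, during which the arm holds its last target. There are 200 camera calls.

## Working session

There is one attempt and no reset: what is moved stays moved. The work goes in short steps, Python scripts to look and compute and a tool call to move; the robot and the scene stay as the last step left them, time stands still between calls to the robot, and variables do not carry over. Pictures are saved under pics/ and viewed, at most 14 in all, crops included, and the job is handed in when it is done.

Besides the shell and the picture viewer there is one more tool, called by a JSON object that holds its "api" and its "payload", one argument or row to a line. move_arm: Moves the arm, as the interface text tells. Its arguments: {"type":"object","properties":{"slide":{"type":"array","items":{"type":"array","items":{"type":"number"}}},"roll":{"type":"array","items":{"type":"number"}},"gripper":{"type":"number"},"squeeze":{"type":"number"}},"required":["slide","roll"]}

```bash
ls; mkdir -p pics; python3 - <<'E'
from bench import monitor, cams
import cv2
for n in("scene","top"):
    im=cams.get_image(n); cv2.imwrite(f"pics/{n}0.png",im[:,:,::-1])
    c=cams.get_calibration(n); print(n,c)
print(monitor.get_state())
E
```

```text
pics
scene {'mtx': array([[454.59923049,   0.        , 314.99706543],
       [  0.        , 454.59923049, 235.99061498],
       [  0.        ,   0.        ,   1.        ]]), 'R': array([[-0.57480545, -0.81827117, -0.00556624],
       [-0.34074749,  0.24553598, -0.90752588],
       [ 0.74396898, -0.51975414, -0.41995927]]), 't': array([0.44137243, 0.26262898, 0.60676853])}
top {'mtx': array([[567.19255469,   0.        , 330.12616579],
       [  0.        , 567.19255469, 244.88900674],
       [  0.        ,   0.        ,   1.        ]]), 'R': array([[ 0.00555487, -0.9998716 , -0.01503071],
       [-0.99457473, -0.00396282, -0.10394905],
       [ 0.10387614,  0.01552659, -0.99446904]]), 't': array([0.09208618, 0.61939473, 1.14004823])}
{'time': 0.1, 'joint_positions': array([ 1.32411023,  0.32173614, -0.07007506,  1.45153378,  0.02260661,
        1.37077972, -0.05690486]), 'qd': array([-2.36359944e-06, -4.44920318e-04, -1.00842426e-03, -2.70533245e-03,
        3.50824562e-04,  2.72994220e-03,  5.74503143e-05]), 'joint_torque': array([ 3.39161488e-04, -4.92567623e+01, -4.05271836e-01, -3.13399887e+01,
       -6.42088917e-02,  3.94672109e-02,  5.43164208e-05]), 'position': array([ 0.16741811, -0.62757344,  0.22158872]), 'tool_rot': array([-3.11329402e+00, -4.08291672e-01,  4.97441349e-04]), 'ft_force': array([-0.44497208, -0.52143266,  0.83015482]), 'torque': array([ 0.01337759,  0.00087808, -0.00337071]), 'grip_force': 0.0, 'grip_width': 1.0002561164530035}
```

View pics/scene0.png

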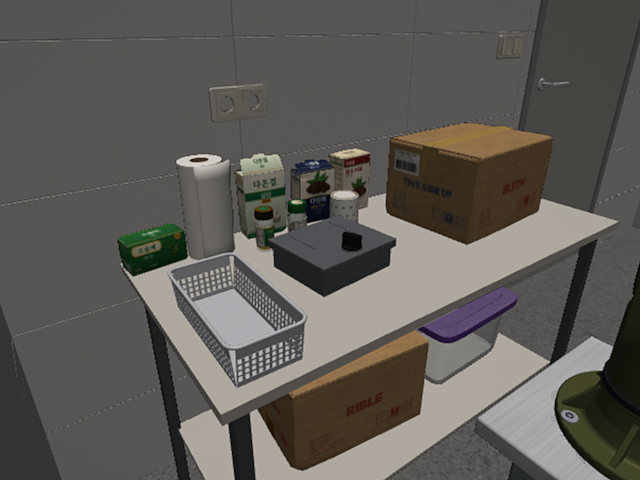

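View pics/top0.png

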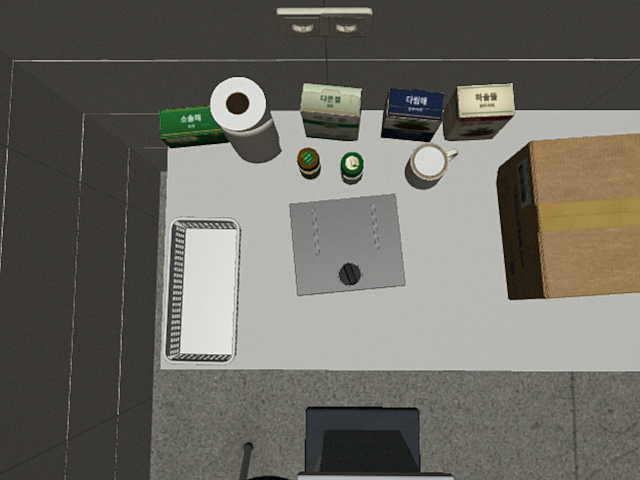

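The scene view shows the basket at (235,315), the box at (335,250), the knob at (352,240) and the carton at (470,180). In the top view the lid corners are near (290,205), (395,194), (405,285) and (297,295), the knob is at (349,274), the basket is at (203,290), and the jars and mug are behind the box. Next I'll measure these.

```bash
cat > h.py <<'E'
import numpy as np, cv2
from bench import monitor, cams
C={n:cams.get_calibration(n) for n in("scene","top")}
def ray(n,px):
    c=C[n]; d=c["R"].T@np.linalg.inv(c["mtx"])@np.array([px[0],px[1],1.]); return -c["R"].T@c["t"],d
def onz(n,px,z):
    o,d=ray(n,px); return o+d*(z-o[2])/d[2]
def proj(n,X):
    c=C[n]; p=c["mtx"]@(c["R"]@np.asarray(X)+c["t"]); return p[:2]/p[2]
def grab(n,f=None):
    im=cams.get_image(n)[:,:,::-1].copy()
    if f: cv2.imwrite("pics/"+f,im)
    return im
def pose(off=np.zeros(3)):
    s=monitor.get_state(); R=cv2.Rodrigues(np.array(s["tool_rot"]))[0]; return s,R
def big(mask):
    cs,_=cv2.findContours(mask.astype(np.uint8)*255,cv2.RETR_EXTERNAL,cv2.CHAIN_APPROX_NONE)
    return max(cs,key=cv2.contourArea)
def rect(n,c,z):
    w=np.array([onz(n,p,z)[:2] for p in c.reshape(-1,2)],np.float32)*1000
    return cv2.minAreaRect(w), w
E
python3 - <<'E'
from h import *
im=cv2.imread("pics/top0.png")
g=im.astype(int)
sub=np.zeros(im.shape[:2],bool); sub[180:310,275:420]=1
print(im[240,350],im[240,450],im[210,300],im[290,330],im[300,340],im[274,349])
gray=g.sum(2)/3
m=sub&(gray<150)&(gray>100)
m=cv2.morphologyEx(m.astype(np.uint8),cv2.MORPH_CLOSE,np.ones((5,5)))>0
r,w=rect("top",big(m),.07); print("lid",r)
k=sub&(gray<70); c=big(k); M=cv2.moments(c); p=M["m10"]/M["m00"],M["m01"]/M["m00"]; print("knobpx",p,onz("top",p,.09),rect("top",c,.1)[0])
# basket rim
m=np.zeros(im.shape[:2],bool); m[205:370,160:250]=1
m&=gray>150
cv2.imwrite("pics/crop.png",cv2.resize(np.hstack([im[240:310,310:390]]),None,fx=7,fy=7,interpolation=cv2.INTER_CUBIC))
for n in [(233,290),(205,285)]: print(im[n[1],n[0]])
cor=[(165,358),(236,361),(241,222),(172,218)]
for p in cor: print(onz("top",p,.083))
print("mug",onz("top",(429,163),.093),"spice",onz("top",(352,166),.106),"cocoa",onz("top",(309,162),.105))
E
```

```text
[132 133 130] [176 182 181] [119 125 120] [138 141 136] [176 181 182] [47 45 45]
lid ((617.3297119140625, 61.43418502807617), (187.87191772460938, 216.73583984375), 5.809744358062744)
knobpx (349.2316213494461, 273.9682779456193) [0.5559658  0.05646728 0.09      ] ((556.375732421875, 57.09422302246094), (40.71595764160156, 38.77193832397461), 0.22514931857585907)
[209 213 213]
[214 217 218]
[0.39097124 0.41463238 0.083     ]
[0.38619551 0.27588193 0.083     ]
[0.65887119 0.27212405 0.083     ]
[0.6664737  0.41049079 0.083     ]
mug [ 0.7770135  -0.10141667  0.093     ] spice [0.76743818 0.05175648 0.106     ] cocoa [0.77557602 0.13648737 0.105     ]
```

View pics/crop.png

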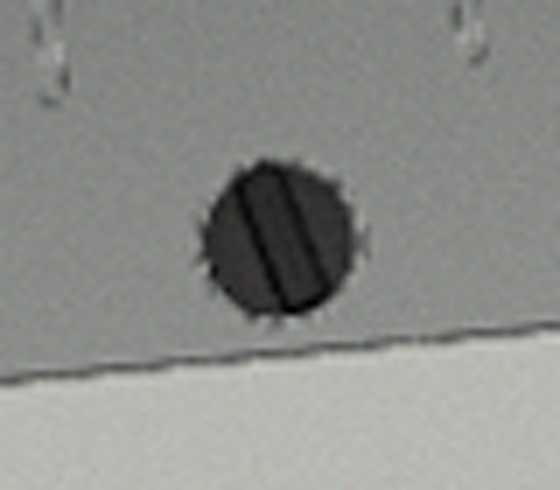

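The crop shows the knob's bar tilted about 0.34 to 0.37 rad from world x, which matches locked, and the box is yawed by +0.10 rad. I'll add a helper that works out the slide and roll numbers.

```bash
cat >> h.py <<'E'
BO=np.array([.6173,.0614]); BY=.101
def box(x,y):  # box mm -> world m
    c,s=np.cos(BY),np.sin(BY); return BO+np.array([c*x-s*y,s*x+c*y])/1000
def go(*wps):
    """wps: (x,y,z[,tool x angle]); prints shift cm / roll from the present pose for each"""
    s,R=pose(); p=np.array(s["position"]); a=np.arctan2(R[1,0],R[0,0])
    print("t %.1f p %s ang %.3f tilt %.3f F %s"%(s["time"],p.round(4),a,np.arccos(-R[2,2]),np.round(s["ft_force"],1)))
    for w in wps:
        d=R.T@(np.array(w[:3])-p)*100; r=0 if len(w)<4 else -(w[3]-a)
        print(d.round(2),"roll %.3f"%((r+np.pi)%(2*np.pi)-np.pi))
E
python3 - <<'E'
from h import *
k=box(-61,0); print(k, "edge",onz("top",(330,371),0),"carton",onz("top",(510,298),0),onz("top",(498,165),0.2))
k=(k+[.556,.0565])/2;print(k)
go((.40,-.19,.22,.36),(*k,.20,.36),(*k,.12,.36),(*k,.077,.36))
E
```

```text
[0.55661087 0.05524947] edge [0.35887239 0.094354   0.        ] carton [ 0.51196841 -0.28212595  0.        ] [ 0.74650675 -0.20735452  0.2       ]
[0.55630543 0.05587473]
t 0.1 p [ 0.1674 -0.6276  0.2216] ang 0.261 tilt 0.002 F [-0.4 -0.5  0.8]
[ 33.75 -36.28   0.22] roll -0.099
[ 55.2  -56.     2.25] roll -0.099
[ 55.2  -55.99  10.25] roll -0.099
[ 55.2  -55.98  14.55] roll -0.099
```

```bash
python3 - <<'E'
from h import *
for p in [(467,237),(387,203),(550,204)]: print("scene0",onz("scene",p,0))
for p in [(510,298),(498,165),(548,298)]: print("top0",onz("top",p,0), onz("top",p,.24))
im=cv2.imread("pics/top0.png"); print(im[290,490:560:3].tolist())
E
```

```text
scene0 [ 0.53611465 -0.31503663  0.        ]
scene0 [ 0.83790511 -0.31945126  0.        ]
scene0 [ 0.54179456 -0.71342631  0.        ]
top0 [ 0.51196841 -0.28212595  0.        ] [ 0.50899332 -0.210306    0.24      ]
top0 [ 0.79641264 -0.26421872  0.        ] [ 0.73652558 -0.19598167  0.24      ]
top0 [ 0.51239558 -0.36132733  0.        ] [ 0.50933502 -0.27366066  0.24      ]
[[182, 183, 185], [174, 179, 181], [180, 183, 181], [177, 182, 182], [177, 184, 183], [183, 186, 186], [4, 15, 22], [19, 34, 37], [21, 25, 30], [16, 23, 34], [17, 27, 35], [26, 29, 41], [26, 33, 46], [25, 36, 43], [15, 26, 35], [22, 31, 43], [21, 28, 38], [17, 26, 38], [89, 132, 160], [73, 113, 140], [88, 127, 153], [86, 128, 156], [82, 122, 148], [86, 125, 153]]
```

{"api": "move_arm", "payload": {
  "slide": [
    [33.7, -36.3, 0],
    [33.7, -36.3, 0],
    [33.7, -36.3, 0],
    [33.7, -36.3, 0],
    [33.7, -36.3, 0],
    [33.7, -36.3, 0],
    [33.7, -36.3, 0],
    [33.7, -36.3, 0],
    [33.7, -36.3, 0],
    [33.7, -36.3, 0],
    [33.7, -36.3, 0],
    [33.7, -36.3, 0],
    [55.2, -56, 2.2],
    [55.2, -56, 2.2],
    [55.2, -56, 2.2],
    [55.2, -56, 2.2],
    [55.2, -56, 2.2],
    [55.2, -56, 2.2],
    [55.2, -56, 2.2],
    [55.2, -56, 2.2]
  ],
  "roll": [-0.1, -0.1, -0.1, -0.1, -0.1, -0.1, -0.1, -0.1, -0.1, -0.1, -0.1, -0.1, -0.1, -0.1, -0.1, -0.1, -0.1, -0.1, -0.1, -0.1],
  "gripper": 5
}}

```text
time: 2.1
position: [0.5564, 0.0544, 0.1994]
tool_rot: [-3.09, -0.563, 0.003]
ft_force: [0.1, -0.5, -0.7]
grip_width: 0.576
grip_force: 0.0
```

```bash
python3 - <<'E'
from h import *
print([proj("scene",[*box(x,y),.07]).round() for x,y in[(-93,-108),(-93,108),(93,-108),(93,108)]])
for P in [(.359,.0),(.386,.276,.083),(.391,.415,.083)]:
    if len(P)==3: print(proj("scene",P).round())
print(proj("top",(.536,-.315,0)),proj("top",(.536,-.315,.2)))
im=cv2.imread("pics/scene0.png"); cv2.imwrite("pics/c2.png",cv2.resize(im[120:260,370:570],None,fx=4,fy=4))
k=np.array([.5563,.0559])
go((*k,.12,.365),(*k,.077,.365))
E
```

```text
[array([396., 237.]), array([323., 269.]), array([338., 214.]), array([267., 238.])]
[311. 314.]
[228. 346.]
[525.41945599 286.58937378] [562.85873762 283.06307545]
t 2.1 p [0.5564 0.0544 0.1994] ang 0.361 tilt 0.002 F [ 0.1 -0.5 -0.7]
[ 0.06 -0.13  7.94] roll -0.004
[ 0.07 -0.13 12.24] roll -0.004
```

View pics/c2.png

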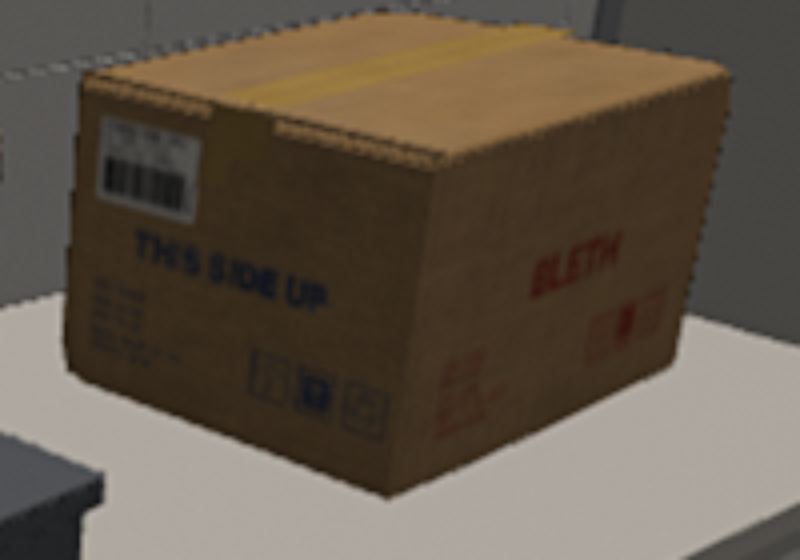

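The crop puts the carton's near bottom corner at scene pixel (467,244). That leaves a gap of about 234 mm to the box, so I'll lay the lid down turned by -90°, which gives roughly 20 mm of clearance on each side. First I'll grip the knob.

{"api": "move_arm", "payload": {
  "slide": [
    [0.06, -0.13, 4],
    [0.06, -0.13, 8],
    [0.06, -0.13, 10.5],
    [0.06, -0.13, 11.5],
    [0.06, -0.13, 12.2],
    [0.06, -0.13, 12.2],
    [0.06, -0.13, 12.2]
  ],
  "roll": [0, 0, 0, 0, 0, 0, 0]
}}

```text
time: 2.8
position: [0.5576, 0.0564, 0.0799]
tool_rot: [3.09, 0.562, 0.003]
ft_force: [-0.1, 0.2, -0.1]
grip_width: 0.575
grip_force: 0.0
```

{"api": "move_arm", "payload": {
  "slide": [
    [0, 0, 0],
    [0, 0, 0],
    [0, 0, 0],
    [0, 0, 0],
    [0, 0, 0],
    [0, 0, 0],
    [0, 0, 0],
    [0, 0, 0]
  ],
  "roll": [0, 0, 0, 0, 0, 0, 0, 0],
  "gripper": 0,
  "squeeze": 25
}}

```text
time: 3.6
position: [0.5569, 0.0563, 0.0786]
tool_rot: [3.09, 0.563, 0.0]
ft_force: [-0.2, -2.2, 1.2]
grip_width: 0.161
grip_force: 25.0
```

```bash
python3 - <<'E'
from h import *
go()
grab("top","top1.png")
s=monitor.get_state();print(s["grip_width"]*87,s["grip_force"],s["torque"],s["joint_positions"])
E
```

```text
t 3.6 p [0.5569 0.0563 0.0786] ang 0.361 tilt 0.001 F [-0.2 -2.2  1.2]
14.126758930112112 25.0000335322693 [-0.43205711 -0.12488738  0.05805865] [ 0.52142198  0.34539746 -0.78058382  1.82262249  0.27376933  1.08428479
 -1.56951263]
```

{"api": "move_arm", "payload": {
  "slide": [
    [0, 0, 0],
    [0, 0, 0],
    [0, 0, 0],
    [0, 0, 0],
    [0, 0, 0],
    [0, 0, 0],
    [0, 0, 0],
    [0, 0, 0],
    [0, 0, 0],
    [0, 0, 0],
    [0, 0, 0],
    [0, 0, 0],
    [0, 0, 0],
    [0, 0, 0],
    [0, 0, 0],
    [0, 0, 0]
  ],
  "roll": [-0.1, -0.2, -0.3, -0.4, -0.5, -0.6, -0.7, -0.8, -0.9, -1.0, -1.1, -1.2, -1.27, -1.3, -1.3, -1.3],
  "squeeze": 40
}}

```text
time: 5.25
position: [0.5559, 0.057, 0.0786]
tool_rot: [-2.12, -2.317, 0.002]
ft_force: [-3.4, -0.7, 5.0]
grip_width: 0.156
grip_force: 40.0
```

```bash
python3 - <<'E'
from h import *
go()
s=monitor.get_state();print(s["grip_width"]*87,s["grip_force"],s["torque"],s["joint_positions"])
E
```

```text
t 5.2 p [0.5559 0.057  0.0786] ang 1.660 tilt 0.001 F [-3.4 -0.7  5. ]
13.550538276215233 40.00108768232167 [-0.25769524  0.74627    -0.02288319] [ 0.70385839  0.43424646 -1.02367407  1.817971    0.4098029   1.12306616
 -0.37322731]
```

{"api": "move_arm", "payload": {
  "slide": [
    [0, 0, 0],
    [0, 0, 0],
    [0, 0, -0.5],
    [0, 0, -1],
    [0, 0, -1.5],
    [0, 0, -2],
    [0, 0, -2.5],
    [0, 0, -3],
    [0, 0, -3],
    [0, 0, -3]
  ],
  "roll": [0, 0, 0, 0, 0, 0, 0, 0, 0, 0],
  "squeeze": 60
}}

```text
time: 6.25
position: [0.5567, 0.0567, 0.1086]
tool_rot: [2.119, 2.319, -0.0]
ft_force: [0.9, 0.2, -2.7]
grip_width: 0.159
grip_force: 60.0
```

```bash
python3 - <<'E'
from h import *
im=grab("scene","s2.png"); cv2.imwrite("pics/s2c.png",cv2.resize(im[150:330,220:460],None,fx=3,fy=3))
s=monitor.get_state();print(s["torque"],s["joint_positions"])
E
```

```text
[-0.04777324  0.07320124  0.02710072] [ 0.72891869  0.39909523 -1.04860404  1.79006144  0.3744334   1.17090781
 -0.345601  ]
```

View pics/s2c.png

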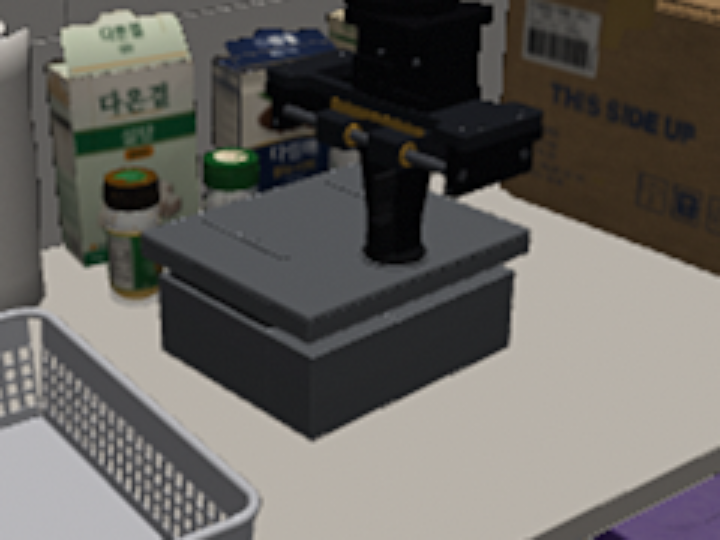

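The crop shows the lid gripped level about 30 mm above the box, so next I'll lift it and turn it.

{"api": "move_arm", "payload": {
  "slide": [
    [0, 0, -1],
    [0, 0, -2],
    [0, 0, -3.5],
    [0, 0, -5],
    [0, 0, -6.5],
    [0, 0, -8],
    [0, 0, -9],
    [0, 0, -9.5],
    [0, 0, -9.5],
    [0, 0, -9.5]
  ],
  "roll": [0, 0, 0, 0, 0, 0, 0, 0, 0, 0]
}}

```text
time: 7.3
position: [0.5562, 0.0566, 0.203]
tool_rot: [-2.119, -2.319, 0.001]
ft_force: [0.1, 0.6, -3.7]
grip_width: 0.156
grip_force: 60.0
```

{"api": "move_arm", "payload": {
  "slide": [
    [0, 0, 0],
    [0, 0, 0],
    [0, 0, 0],
    [0, 0, 0],
    [0, 0, 0],
    [0, 0, 0],
    [0, 0, 0],
    [0, 0, 0],
    [0, 0, 0],
    [0, 0, 0],
    [0, 0, 0],
    [0, 0, 0],
    [0, 0, 0],
    [0, 0, 0],
    [0, 0, 0],
    [0, 0, 0],
    [0, 0, 0],
    [0, 0, 0],
    [0, 0, 0],
    [0, 0, 0]
  ],
  "roll": [0.05, 0.15, 0.25, 0.35, 0.45, 0.55, 0.65, 0.75, 0.85, 0.95, 1.05, 1.15, 1.25, 1.35, 1.45, 1.55, 1.63, 1.67, 1.67, 1.67]
}}

```text
time: 9.3
position: [0.5563, 0.0569, 0.2029]
tool_rot: [-3.141, 0.012, 0.002]
ft_force: [0.2, -0.2, -4.2]
grip_width: 0.156
grip_force: 60.0
```

```bash
python3 - <<'E'
from h import *
go((.478,-.104,.20,-.012),(.478,-.104,.05,-.012),(.478,-.104,.0286,-.012))
s=monitor.get_state();print(s["grip_width"]*87,s["torque"],s["joint_positions"])
E
```

```text
t 9.3 p [0.5563 0.0569 0.2029] ang -0.008 tilt 0.001 F [ 0.2 -0.2 -4.2]
[-7.71 16.15  0.29] roll 0.004
[-7.69 16.16 15.29] roll 0.004
[-7.69 16.16 17.43] roll 0.004
13.545535035941366 [ 0.14631928 -0.01008507 -0.00741131] [ 0.59083292  0.2252168  -0.84159651  1.68352745  0.17267074  1.31121367
 -1.8616176 ]
```

{"api": "move_arm", "payload": {
  "slide": [
    [-0.5, 1, 0],
    [-1.2, 2.5, 0],
    [-2, 4.2, 0],
    [-3, 6.2, 0],
    [-4, 8.2, 0],
    [-5, 10.2, 0],
    [-5.8, 12.2, 0],
    [-6.6, 14, 0],
    [-7.2, 15.2, 0],
    [-7.7, 16.1, 0],
    [-7.7, 16.1, 0],
    [-7.7, 16.1, 0]
  ],
  "roll": [0, 0, 0, 0, 0, 0, 0, 0, 0, 0, 0, 0]
}}

```text
time: 10.5
position: [0.4782, -0.1031, 0.2036]
tool_rot: [-3.141, 0.014, -0.0]
ft_force: [-0.6, -0.0, -3.1]
grip_width: 0.155
grip_force: 60.0
```

{"api": "move_arm", "payload": {
  "slide": [
    [0, 0, 1],
    [0, 0, 2.5],
    [0, 0, 4.5],
    [0, 0, 6.5],
    [0, 0, 8.5],
    [0, 0, 10.5],
    [0, 0, 12.5],
    [0, 0, 14.5],
    [0, 0, 15.2],
    [0, 0, 15.2]
  ],
  "roll": [0, 0, 0, 0, 0, 0, 0, 0, 0, 0]
}}

```text
time: 11.5
position: [0.4773, -0.1024, 0.0503]
tool_rot: [-3.14, 0.012, 0.004]
ft_force: [0.1, 0.5, -3.2]
grip_width: 0.158
grip_force: 60.0
```

```bash
python3 - <<'E'
from h import *
go((.478,-.104,.03,-.012))
im=grab("scene","s3.png")
s=monitor.get_state();print(s["torque"],s["joint_positions"])
E
```

```text
t 11.5 p [ 0.4773 -0.1024  0.0503] ang -0.008 tilt 0.003 F [ 0.1  0.5 -3.2]
[0.08 0.16 2.03] roll 0.004
[ 0.18098635 -0.02634732 -0.04878975] [ 0.8215369   0.20601311 -0.7139512   2.01142555  0.16109416  0.98014894
 -1.55110596]
```

View pics/s3.png

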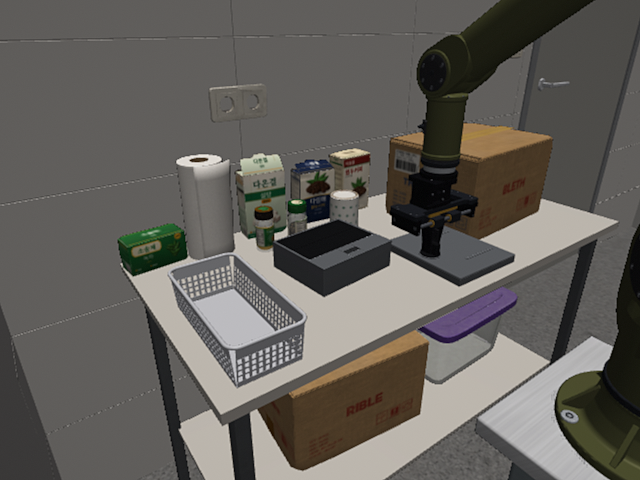

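The lid hovers about 20 mm over the free patch around (450,255), clear of the box and the carton. I'll lower it and release.

{"api": "move_arm", "payload": {
  "slide": [
    [0, 0, 0.7],
    [0, 0, 1.3],
    [0, 0, 1.8],
    [0, 0, 2.1],
    [0, 0, 2.2],
    [0, 0, 2.2],
    [0, 0, 2.2]
  ],
  "roll": [0, 0, 0, 0, 0, 0, 0]
}}

```text
time: 12.25
position: [0.4783, -0.1035, 0.0297]
tool_rot: [3.141, -0.014, 0.001]
ft_force: [0.1, -0.7, -3.0]
grip_width: 0.159
grip_force: 60.0
```

{"api": "move_arm", "payload": {
  "slide": [
    [0, 0, 0],
    [0, 0, 0],
    [0, 0, 0],
    [0, 0, 0],
    [0, 0, 0]
  ],
  "roll": [0, 0, 0, 0, 0],
  "gripper": 4.5
}}

```text
time: 12.75
position: [0.4783, -0.1036, 0.0297]
tool_rot: [3.141, -0.014, 0.001]
ft_force: [1.2, -0.1, -0.1]
grip_width: 0.488
grip_force: 0.0
```

{"api": "move_arm", "payload": {
  "slide": [
    [0, 0, -2],
    [0, 0, -5],
    [0, 0, -9],
    [0, 0, -13],
    [0, 0, -16],
    [0, 0, -16],
    [0, 0, -16]
  ],
  "roll": [0, 0, 0, 0, 0, 0, 0]
}}

```text
time: 13.45
position: [0.4784, -0.1037, 0.1899]
tool_rot: [3.14, -0.015, 0.002]
ft_force: [0.6, 0.1, -1.4]
grip_width: 0.514
grip_force: 0.0
```

```bash
python3 - <<'E'
from h import *
im=grab("top","top3.png"); go()
E
```

```text
t 13.5 p [ 0.4776 -0.1035  0.1888] ang -0.009 tilt 0.001 F [-0.8 -0.5 -0.7]
```

View pics/top3.png

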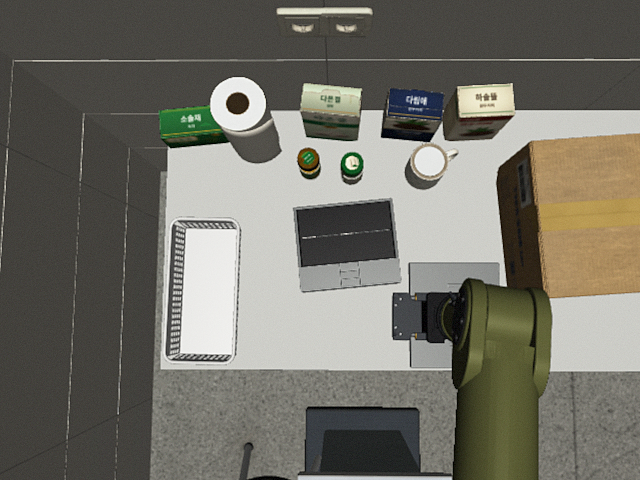

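The lid lies flat at about (455,315). The open box has corners near (293,208), (392,199), (400,283) and (303,292), with the flap seam around row 233. I'll refine the box pose from this.

```bash
python3 - <<'E'
from h import *
im=cv2.imread("pics/top3.png"); g=im.astype(int).sum(2)/3
sub=np.zeros(g.shape,bool); sub[185:300,280:404]=1
m=sub&(g<158)
c=big(m); c=c[c[:,0,0]<403]; r,_=rect("top",c,.065); print("box",r)
# flap seam: bright pixels inside the black area
k=sub&(g<70); c=big(k); r2,_=rect("top",c,.063); print("flaps",r2)
b=cv2.boxPoints(r2)
hull=np.zeros(g.shape,np.uint8); cv2.fillConvexPoly(hull,cv2.convexHull(c),1)
hull=cv2.erode(hull,np.ones((9,9)))
ys,xs=np.where((hull>0)&(g>75)); 
f=np.polyfit(xs,ys,1); 
for x in (305,345,390): print("seam",onz("top",(x,np.polyval(f,x)),.063))
print("model seam",box(22,95),box(22,0),box(22,-95), len(xs))
E
```

```text
box ((616.8895263671875, 61.307552337646484), (174.3739471435547, 202.8048553466797), 5.808277130126953)
flaps ((639.4000854492188, 63.93130874633789), (115.93866729736328, 190.46231079101562), 5.766423225402832)
seam [0.63076283 0.14539205 0.063     ]
seam [0.63902947 0.064677   0.063     ]
seam [ 0.64832264 -0.02606099  0.063     ]
model seam [0.62960919 0.15813409] [0.63918788 0.06361822] [ 0.64876658 -0.03089764] 124
```

```bash
python3 - <<'E'
from h import *
p=box(22,-80); go((*p,.19,1.672),(*p,.10,1.672),(*p,.036,1.672),(*p,.025,1.672))
E
```

```text
t 13.5 p [ 0.4776 -0.1035  0.1888] ang -0.009 tilt 0.001 F [-0.8 -0.5 -0.7]
[16.88 -8.91 -0.13] roll -1.681
[16.89 -8.91  8.87] roll -1.681
[16.9  -8.91 15.27] roll -1.681
[16.9  -8.91 16.37] roll -1.681
```

{"api": "move_arm", "payload": {
  "slide": [
    [1.5, -0.8, 0],
    [3, -1.6, 0],
    [4.5, -2.4, 0],
    [6, -3.2, 0],
    [7.5, -4, 0],
    [9, -4.8, 0],
    [10.5, -5.6, 0],
    [12, -6.4, 0],
    [13.5, -7.2, 0],
    [15, -8, 0],
    [16.9, -8.9, 0],
    [16.9, -8.9, 0],
    [16.9, -8.9, 2],
    [16.9, -8.9, 4],
    [16.9, -8.9, 6],
    [16.9, -8.9, 8],
    [16.9, -8.9, 8.8],
    [16.9, -8.9, 8.8],
    [16.9, -8.9, 8.8]
  ],
  "roll": [-0.14, -0.28, -0.42, -0.56, -0.7, -0.84, -0.98, -1.12, -1.26, -1.4, -1.54, -1.68, -1.68, -1.68, -1.68, -1.68, -1.68, -1.68, -1.68],
  "gripper": 0,
  "squeeze": 20
}}

```text
time: 15.4
position: [0.648, -0.0158, 0.1016]
tool_rot: [-2.107, -2.33, -0.0]
ft_force: [0.6, 0.6, -0.1]
grip_width: 0.004
grip_force: 0.0
```

```bash
python3 - <<'E'
from h import *
p=box(22,-80); go((*p,.10,1.672),(*p,.036,1.672),(*p,.025,1.672))
print(monitor.get_state()["joint_positions"],monitor.get_state()["grip_width"])
E
```

```text
t 15.4 p [ 0.648  -0.0158  0.1016] ang 1.671 tilt 0.000 F [ 0.6  0.6 -0.1]
[-0.01 -0.08  0.16] roll -0.001
[-0.02 -0.08  6.56] roll -0.001
[-0.02 -0.08  7.66] roll -0.001
[ 0.65622062  0.56537796 -0.90999068  1.57324675  0.46427006  1.23359652
 -0.23437651] 0.0041399066407699
```

{"api": "move_arm", "payload": {
  "slide": [
    [0, -0.1, 1.5],
    [0, -0.1, 3],
    [0, -0.1, 4.5],
    [0, -0.1, 6],
    [0, -0.1, 6.6],
    [0, -0.1, 7.0],
    [0, -0.1, 7.4],
    [0, -0.1, 7.7],
    [0, -0.1, 7.7],
    [0, -0.1, 7.7]
  ],
  "roll": [0, 0, 0, 0, 0, 0, 0, 0, 0, 0]
}}

```text
time: 16.4
position: [0.6471, -0.0162, 0.0247]
tool_rot: [2.107, 2.329, 0.0]
ft_force: [0.1, -0.3, -0.3]
grip_width: 0.008
grip_force: 1.0
```

{"api": "move_arm", "payload": {
  "slide": [
    [0, 0, -1.2],
    [1, 0, -1.2],
    [2.3, 0, -1.2],
    [2.3, 0, -0.5],
    [2.3, 0, -0.2],
    [2.3, 0, 0.1],
    [2.3, 0, 0.1]
  ],
  "roll": [0, 0, 0, 0, 0, 0, 0]
}}

```text
time: 17.1
position: [0.644, 0.0061, 0.0224]
tool_rot: [-2.108, -2.328, 0.002]
ft_force: [-0.8, -0.4, 0.2]
grip_width: 0.005
grip_force: 1.0
```

{"api": "move_arm", "payload": {
  "slide": [
    [0, 0, -1.3],
    [1, 0, -1.3],
    [2.3, 0, -1.3],
    [2.3, 0, -0.6],
    [2.3, 0, -0.3],
    [2.3, 0, 0],
    [2.3, 0, 0]
  ],
  "roll": [0, 0, 0, 0, 0, 0, 0]
}}

```text
time: 17.8
position: [0.6418, 0.029, 0.0224]
tool_rot: [-2.108, -2.328, 0.002]
ft_force: [-0.7, -1.3, -1.0]
grip_width: 0.005
grip_force: 1.0
```

{"api": "move_arm", "payload": {
  "slide": [
    [0, 0, -1.3],
    [1, 0, -1.3],
    [2.3, 0, -1.3],
    [2.3, 0, -0.6],
    [2.3, 0, -0.3],
    [2.3, 0, 0],
    [2.3, 0, 0]
  ],
  "roll": [0, 0, 0, 0, 0, 0, 0]
}}

```text
time: 18.5
position: [0.64, 0.0547, 0.0274]
tool_rot: [-2.106, -2.331, -0.0]
ft_force: [-9.7, 0.6, 25.1]
grip_width: 0.005
grip_force: 13.4
```

{"api": "move_arm", "payload": {
  "slide": [
    [0, 0, -1.3],
    [1, 0, -1.3],
    [2.3, 0, -1.3],
    [2.3, 0, -0.6],
    [2.3, 0, -0.3],
    [2.3, 0, -0.15],
    [2.3, 0, -0.15]
  ],
  "roll": [0, 0, 0, 0, 0, 0, 0]
}}

```text
time: 19.2
position: [0.6373, 0.0784, 0.0271]
tool_rot: [-2.104, -2.33, -0.002]
ft_force: [-7.2, 3.1, 18.2]
grip_width: -0.002
grip_force: 10.1
```

{"api": "move_arm", "payload": {
  "slide": [
    [0, 0, -1.2],
    [1, 0, -1.2],
    [2.3, 0, -1.2],
    [2.3, 0, -0.6],
    [2.3, 0, -0.3],
    [2.3, 0, 0],
    [2.3, 0, 0]
  ],
  "roll": [0, 0, 0, 0, 0, 0, 0]
}}

```text
time: 19.9
position: [0.6349, 0.0975, 0.0238]
tool_rot: [-2.108, -2.328, 0.002]
ft_force: [0.7, 0.4, -0.9]
grip_width: 0.005
grip_force: 1.0
```

{"api": "move_arm", "payload": {
  "slide": [
    [0, 0, -1.2],
    [1, 0, -1.2],
    [2.3, 0, -1.2],
    [2.3, 0, -0.6],
    [2.3, 0, -0.3],
    [2.3, 0, 0],
    [2.3, 0, 0]
  ],
  "roll": [0, 0, 0, 0, 0, 0, 0]
}}

```text
time: 20.6
position: [0.633, 0.1221, 0.0273]
tool_rot: [-2.107, -2.33, 0.001]
ft_force: [-6.7, -0.4, 17.3]
grip_width: 0.001
grip_force: 9.4
```

{"api": "move_arm", "payload": {
  "slide": [
    [0, 0, -1.2],
    [1, 0, -1.2],
    [2.2, 0, -1.2],
    [2.2, 0, -0.6],
    [2.2, 0, -0.3],
    [2.2, 0, 0],
    [2.2, 0, 0]
  ],
  "roll": [0, 0, 0, 0, 0, 0, 0]
}}

```text
time: 21.3
position: [0.6304, 0.1444, 0.0274]
tool_rot: [-2.106, -2.33, 0.001]
ft_force: [-6.9, -1.8, 18.8]
grip_width: 0.002
grip_force: 10.4
```

```bash
python3 - <<'E'
from h import *
R=np.array([[np.cos(BY),np.sin(BY)],[-np.sin(BY),np.cos(BY)]])
for p in[(.6471,-.0162),(.644,.0061),(.6418,.029),(.64,.0547),monitor.get_state()["position"][:2]]: print((R@(np.array(p)-BO)*1000).round(1))
E
```

```text
[ 21.8 -80.2]
[ 21.  -57.7]
[ 21.1 -34.7]
[21.9 -9. ]
[21.4 81.2]
```

Two cartridges felt: one near box y = +2 mm (hits at -9 and 14, misses either side) and one near +70 mm (hits at 58 and 81). I'll grasp the far one first.

{"api": "move_arm", "payload": {
  "slide": [
    [0, 0, -2],
    [0, 0, -4],
    [0, 0, -5.5],
    [-1.1, 0.05, -5.5],
    [-1.1, 0.05, -5.5]
  ],
  "roll": [0, 0, 0, 0, 0]
}}

```text
time: 21.8
position: [0.633, 0.1293, 0.0791]
tool_rot: [2.11, 2.326, -0.003]
ft_force: [0.2, -0.9, 0.3]
grip_width: 0.006
grip_force: 0.0
```

{"api": "move_arm", "payload": {
  "slide": [
    [0, 0, 0],
    [0, 0, 0],
    [0, 0, 0],
    [0, 0, 0]
  ],
  "roll": [0, 0, 0, 0],
  "gripper": 4.2
}}

```text
time: 22.2
position: [0.6323, 0.1324, 0.0796]
tool_rot: [-2.107, -2.33, 0.001]
ft_force: [-0.3, 0.6, 0.3]
grip_width: 0.283
grip_force: 0.0
```

```bash
python3 - <<'E'
from h import *
p=box(22,70); go((*p,.04,1.672),(*p,.013,1.672)); print(monitor.get_state()["grip_width"]*87)
E
```

```text
t 22.2 p [0.6323 0.1324 0.0796] ang 1.671 tilt 0.001 F [-0.3  0.6  0.3]
[ 0.09 -0.    3.96] roll -0.001
[0.09 0.   6.66] roll -0.001
24.591528327509067
```

{"api": "move_arm", "payload": {
  "slide": [
    [0.1, 0, 0],
    [0.1, 0, 0],
    [0.1, 0, 0],
    [0.1, 0, 1],
    [0.1, 0, 2],
    [0.1, 0, 3],
    [0.1, 0, 4],
    [0.1, 0, 5],
    [0.1, 0, 6],
    [0.1, 0, 6.6],
    [0.1, 0, 6.6],
    [0.1, 0, 6.6]
  ],
  "roll": [0, 0, 0, 0, 0, 0, 0, 0, 0, 0, 0, 0]
}}

```text
time: 23.4
position: [0.6324, 0.1332, 0.0139]
tool_rot: [-2.107, -2.33, 0.0]
ft_force: [0.3, -0.0, 0.4]
grip_width: 0.485
grip_force: 0.4
```

{"api": "move_arm", "payload": {
  "slide": [
    [0, 0, 0],
    [0, 0, 0],
    [0, 0, 0],
    [0, 0, 0],
    [0, 0, 0],
    [0, 0, 0]
  ],
  "roll": [0, 0, 0, 0, 0, 0],
  "gripper": 0,
  "squeeze": 20
}}

```text
time: 24.0
position: [0.6327, 0.1331, 0.0143]
tool_rot: [2.107, 2.329, 0.0]
ft_force: [-0.3, 1.1, 1.6]
grip_width: 0.224
grip_force: 20.7
```

```bash
python3 - <<'E'
from h import *
go(); print(monitor.get_state()["grip_width"]*87)
E
```

```text
t 24.0 p [0.6327 0.1331 0.0143] ang 1.671 tilt 0.000 F [-0.3  1.1  1.6]
19.464375957035962
```

{"api": "move_arm", "payload": {
  "slide": [
    [0, 0, -0.5],
    [0, 0, -1.2],
    [0, 0, -2.2],
    [0, 0, -3.4],
    [0, 0, -4.6],
    [0, 0, -6],
    [0, 0, -8],
    [0, 0, -10],
    [0, 0, -12],
    [0, 0, -15],
    [0, 0, -16],
    [0, 0, -16]
  ],
  "roll": [0, 0, 0, 0, 0, 0, 0, 0, 0, 0, 0, 0],
  "squeeze": 25
}}

```text
time: 25.2
position: [0.6335, 0.1337, 0.1762]
tool_rot: [2.106, 2.328, 0.004]
ft_force: [0.1, -0.2, -0.2]
grip_width: 0.228
grip_force: 25.0
```

```bash
cat >> h.py <<'E'
def basket(f):
    im=grab("top",f); hsv=cv2.cvtColor(im,cv2.COLOR_BGR2HSV)
    m=np.zeros(im.shape[:2],bool); m[190:369,163:300]=1
    m&=im.min(2)>200
    m=cv2.morphologyEx(m.astype(np.uint8),cv2.MORPH_CLOSE,np.ones((3,3)))>0
    c=big(m); print("floor+rim",cv2.boundingRect(c)); return rect("top",c,.083)[0],rect("top",c,.003)[0]
E
python3 - <<'E'
from h import *
print(basket("top4.png")); print(monitor.get_state()["grip_width"]*87)
im=cv2.imread("pics/top4.png"); s=cv2.imread("pics/top0.png")
print("diff basket",np.abs(im[200:370,160:250].astype(int)-s[200:370,160:250]).mean())
im2=grab("scene"); a=cv2.resize(im2[150:330,160:460],None,fx=2,fy=2); b=cv2.resize(im[180:380,160:460],None,fx=2,fy=2)
cv2.imwrite("pics/c4.png",np.vstack([a,b])[:600] if 0 else cv2.resize(np.vstack([a,b]),None,fx=.78,fy=.78))
E
```

```text
floor+rim (163, 190, 137, 179)
(((548.4774169921875, 288.9212646484375), (351.4831848144531, 268.8583984375), 0.41307511925697327), ((552.15869140625, 304.11810302734375), (376.6675720214844, 288.12261962890625), 0.41306424140930176))
19.903546933919124
diff basket 20.888322440087148
```

View pics/c4.png

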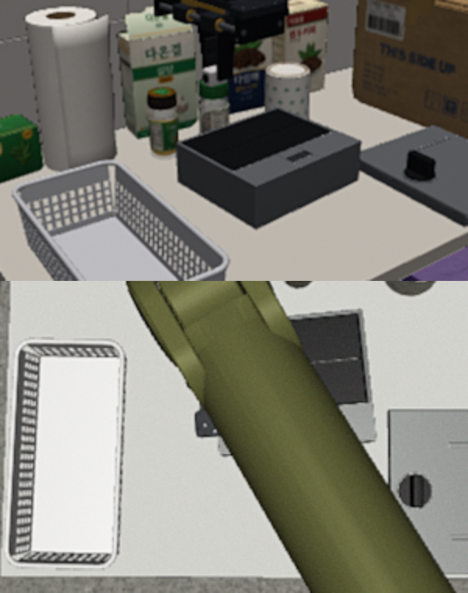

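The crop shows the cartridge lifted and the flaps shut again. The basket hasn't moved, with its rim at about 165–240 by 218–363 px. I'll carry the cartridge over.

```bash
python3 - <<'E'
from h import *
p=(.575,.344); go((*p,.176),(*p,.10),(*p,.021))
E
```

```text
t 25.3 p [0.632  0.1328 0.1732] ang 1.671 tilt 0.001 F [-0.4  0.6 -1.6]
[21.58 -3.57 -0.29] roll 0.000
[21.59 -3.56  7.31] roll 0.000
[21.59 -3.55 15.21] roll 0.000
```

{"api": "move_arm", "payload": {
  "slide": [
    [2, -0.3, 0],
    [5, -0.8, 0],
    [8, -1.4, 0],
    [11, -1.9, 0],
    [14, -2.4, 0],
    [17, -2.9, 0],
    [20, -3.4, 0],
    [21.6, -3.6, 0],
    [21.6, -3.6, 2],
    [21.6, -3.6, 5],
    [21.6, -3.6, 8],
    [21.6, -3.6, 11],
    [21.6, -3.6, 13.5],
    [21.6, -3.6, 15],
    [21.6, -3.6, 15.2],
    [21.6, -3.6, 15.2]
  ],
  "roll": [0, 0, 0, 0, 0, 0, 0, 0, 0, 0, 0, 0, 0, 0, 0, 0]
}}

```text
time: 26.9
position: [0.5749, 0.3446, 0.0217]
tool_rot: [-2.107, -2.33, 0.001]
ft_force: [-0.7, 0.4, -0.4]
grip_width: 0.227
grip_force: 25.0
```

{"api": "move_arm", "payload": {
  "slide": [
    [0, 0, 0],
    [0, 0, 0],
    [0, 0, 0],
    [0, 0, 0],
    [0, 0, -3],
    [0, 0, -7],
    [0, 0, -11],
    [0, 0, -15],
    [0, 0, -15],
    [0, 0, -15]
  ],
  "roll": [0, 0, 0, 0, 0, 0, 0, 0, 0, 0],
  "gripper": 4.2
}}

```text
time: 27.9
position: [0.5755, 0.3449, 0.1734]
tool_rot: [2.107, 2.329, 0.003]
ft_force: [-0.8, 0.3, -0.4]
grip_width: 0.483
grip_force: 0.0
```

```bash
python3 - <<'E'
from h import *
p=box(22,2); go((*p,.176,1.672),(*p,.08,1.672),(*p,.013,1.672)); print(monitor.get_state()["joint_positions"])
im=grab("scene","s5.png"); cv2.imwrite("pics/s5c.png",cv2.resize(im[220:400,150:330],None,fx=3,fy=3))
E
```

```text
t 27.9 p [0.5755 0.3449 0.1734] ang 1.671 tilt 0.002 F [-0.8  0.3 -0.4]
[-28.42   3.53  -0.27] roll -0.001
[-28.42   3.5    9.33] roll -0.001
[-28.43   3.49  16.03] roll -0.001
[ 0.09311851  0.56827268 -0.96650963  1.43531755  0.46928612  1.37845141
 -0.78691807]
```

View pics/s5c.png

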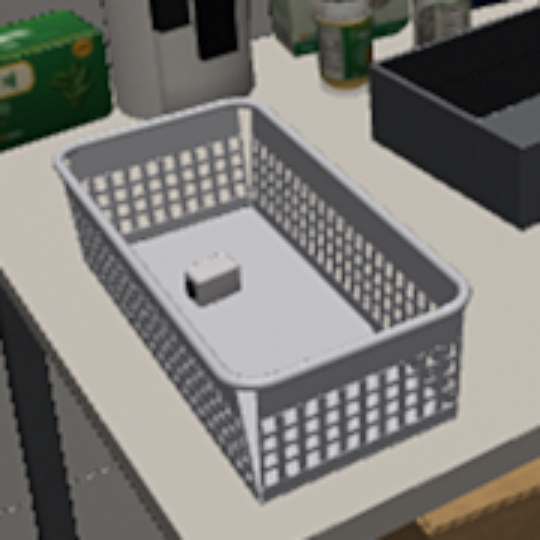

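The crop shows the first cartridge lying in the basket. Next is the second.

{"api": "move_arm", "payload": {
  "slide": [
    [-2, 0.3, 0],
    [-6, 0.8, 0],
    [-10, 1.3, 0],
    [-14, 1.8, 0],
    [-18, 2.3, 0],
    [-22, 2.8, 0],
    [-26, 3.2, 0],
    [-28.4, 3.5, 0],
    [-28.4, 3.5, 0],
    [-28.4, 3.5, 3],
    [-28.4, 3.5, 6],
    [-28.4, 3.5, 9],
    [-28.4, 3.5, 10.5],
    [-28.4, 3.5, 12],
    [-28.4, 3.5, 13.5],
    [-28.4, 3.5, 15],
    [-28.4, 3.5, 16],
    [-28.4, 3.5, 16],
    [-28.4, 3.5, 16]
  ],
  "roll": [0, 0, 0, 0, 0, 0, 0, 0, 0, 0, 0, 0, 0, 0, 0, 0, 0, 0, 0]
}}

```text
time: 29.85
position: [0.6383, 0.0654, 0.012]
tool_rot: [-2.108, -2.33, 0.0]
ft_force: [0.7, -0.3, -0.9]
grip_width: 0.488
grip_force: 0.4
```

{"api": "move_arm", "payload": {
  "slide": [
    [0, 0, 0],
    [0, 0, 0],
    [0, 0, 0],
    [0, 0, 0],
    [0, 0, 0],
    [0, 0, 0]
  ],
  "roll": [0, 0, 0, 0, 0, 0],
  "gripper": 0,
  "squeeze": 25
}}

```text
time: 30.45
position: [0.6386, 0.0654, 0.0125]
tool_rot: [2.107, 2.329, 0.001]
ft_force: [0.4, 0.3, 2.4]
grip_width: 0.228
grip_force: 25.7
```

```bash
python3 - <<'E'
from h import *
go((*box(22,2),.013,1.672)); print(monitor.get_state()["grip_width"]*87)
E
```

```text
t 30.4 p [0.6386 0.0654 0.0125] ang 1.671 tilt 0.001 F [0.4 0.3 2.4]
[ 0.02  0.04 -0.05] roll -0.001
19.869856818267266
```

{"api": "move_arm", "payload": {
  "slide": [
    [0, 0, -0.5],
    [0, 0, -1.2],
    [0, 0, -2.2],
    [0, 0, -3.4],
    [0, 0, -4.6],
    [0, 0, -6],
    [0, 0, -8],
    [0, 0, -10],
    [0, 0, -12],
    [0, 0, -15],
    [0, 0, -16],
    [0, 0, -16]
  ],
  "roll": [0, 0, 0, 0, 0, 0, 0, 0, 0, 0, 0, 0]
}}

```text
time: 31.65
position: [0.6393, 0.0658, 0.1742]
tool_rot: [2.106, 2.328, 0.004]
ft_force: [0.3, -0.3, -0.2]
grip_width: 0.224
grip_force: 25.0
```

```bash
python3 - <<'E'
from h import *
im=grab("scene","s6.png"); a=cv2.imread("pics/s5.png"); b=cv2.imread("pics/s3.png")
sl=np.s_[280:385,165:290]
print(np.abs(im[sl].astype(int)-a[sl]).mean(),np.abs(b[sl].astype(int)-a[sl]).mean())
p=(.47,.342); go((*p,.176),(*p,.10),(*p,.021)); print(monitor.get_state()["grip_width"]*87)
E
```

```text
4.748977777777778 6.053815873015873
t 31.7 p [0.6384 0.0654 0.1724] ang 1.671 tilt 0.001 F [ 0.1 -1.  -1. ]
[ 29.2  -14.    -0.39] roll 0.000
[ 29.21 -14.     7.21] roll 0.000
[ 29.21 -14.01  15.11] roll 0.000
20.202405675907105
```

{"api": "move_arm", "payload": {
  "slide": [
    [2, -1, 0],
    [6, -3, 0],
    [10, -5, 0],
    [14, -7, 0],
    [18, -9, 0],
    [22, -11, 0],
    [26, -12.5, 0],
    [29.2, -14, 0],
    [29.2, -14, 0],
    [29.2, -14, 2],
    [29.2, -14, 5],
    [29.2, -14, 8],
    [29.2, -14, 11],
    [29.2, -14, 13.5],
    [29.2, -14, 15],
    [29.2, -14, 15.1],
    [29.2, -14, 15.1]
  ],
  "roll": [0, 0, 0, 0, 0, 0, 0, 0, 0, 0, 0, 0, 0, 0, 0, 0, 0]
}}

```text
time: 33.4
position: [0.4696, 0.3422, 0.0211]
tool_rot: [-2.107, -2.33, 0.0]
ft_force: [-0.3, -0.0, -0.1]
grip_width: 0.226
grip_force: 25.0
```

{"api": "move_arm", "payload": {
  "slide": [
    [0, 0, 0],
    [0, 0, 0],
    [0, 0, 0],
    [0, 0, 0],
    [0, 0, -3],
    [0, 0, -7],
    [0, 0, -11],
    [0, 0, -15],
    [0, 0, -15],
    [0, 0, -15]
  ],
  "roll": [0, 0, 0, 0, 0, 0, 0, 0, 0, 0],
  "gripper": 4.2
}}

```text
time: 34.4
position: [0.4703, 0.3422, 0.172]
tool_rot: [2.107, 2.328, 0.003]
ft_force: [0.7, -1.3, -0.4]
grip_width: 0.485
grip_force: 0.0
```

```bash
python3 - <<'E'
from h import *
p=box(22,-80); go((*p,.176,1.672),(*p,.10,1.672),(*p,.024,1.672)); print(monitor.get_state()["joint_positions"])
im=grab("scene","s7.png"); cv2.imwrite("pics/s7c.png",cv2.resize(im[220:400,150:330],None,fx=3,fy=3))
E
```

```text
t 34.4 p [0.4703 0.3422 0.172 ] ang 1.671 tilt 0.002 F [ 0.7 -1.3 -0.4]
[-37.4   14.04  -0.37] roll -0.001
[-37.4   14.02   7.23] roll -0.001
[-37.41  14.    14.83] roll -0.001
[ 0.20049742  0.38949918 -1.07617669  1.66775078  0.35601218  1.29680318
 -0.84232865]
```

View pics/s7c.png

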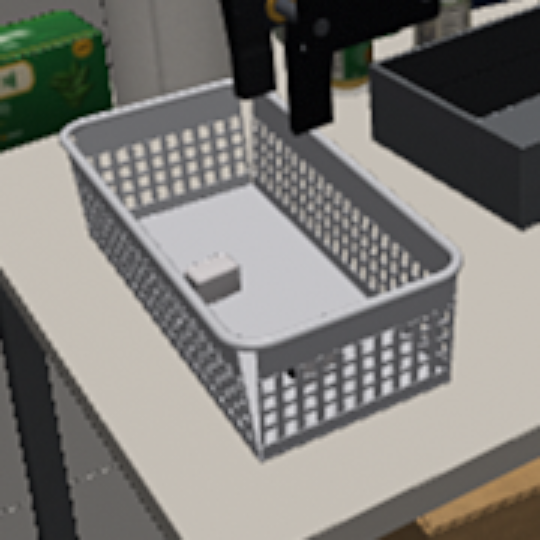

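The crop shows the basket has shifted: its near corner moved from (262,500) to (262,455). One cartridge is visible, and a dark spot near the front wall may be the other. I'll move the arm off and look from above.

{"api": "move_arm", "payload": {
  "slide": [
    [-3, 1, -0.5],
    [-7, 2.5, -1],
    [-11, 4, -1],
    [-15, 5.5, -1],
    [-19, 6, -1],
    [-23, 6, -1],
    [-27, 5, -1],
    [-31, 4, -1],
    [-35, 3, -1],
    [-39, 2, -1],
    [-41, 1, -1],
    [-42, 0, -1],
    [-43, -1, -1],
    [-43, -2, -1],
    [-43, -2, -1]
  ],
  "roll": [0.1, 0.22, 0.34, 0.46, 0.58, 0.7, 0.82, 0.94, 1.06, 1.18, 1.3, 1.42, 1.54, 1.66, 1.68]
}}

```text
time: 35.95
position: [0.4908, -0.0887, 0.1794]
tool_rot: [-3.141, 0.019, 0.006]
ft_force: [-0.5, 0.2, -0.4]
grip_width: 0.484
grip_force: 0.0
```

```bash
python3 - <<'E'
from h import *
im=grab("top","top8.png"); sc=grab("scene","s8.png")
cv2.imwrite("pics/c8.png",np.hstack([cv2.resize(im[190:380,150:280],None,fx=3,fy=3),cv2.resize(sc[220:400,150:330],(400,570))]))
go((.4783,-.1036,.19,-.014),(.4783,-.1036,.029,-.014)); print(monitor.get_state()["joint_positions"])
E
```

```text
t 36.0 p [ 0.4924 -0.0878  0.1801] ang -0.007 tilt 0.001 F [-0.3 -0.1  0.2]
[-1.4   1.59 -0.99] roll 0.007
[-1.38  1.6  15.11] roll 0.007
[ 0.79585629  0.0673125  -0.69217022  1.85079294  0.04518704  1.24067711
 -1.48787904]
```

View pics/c8.png

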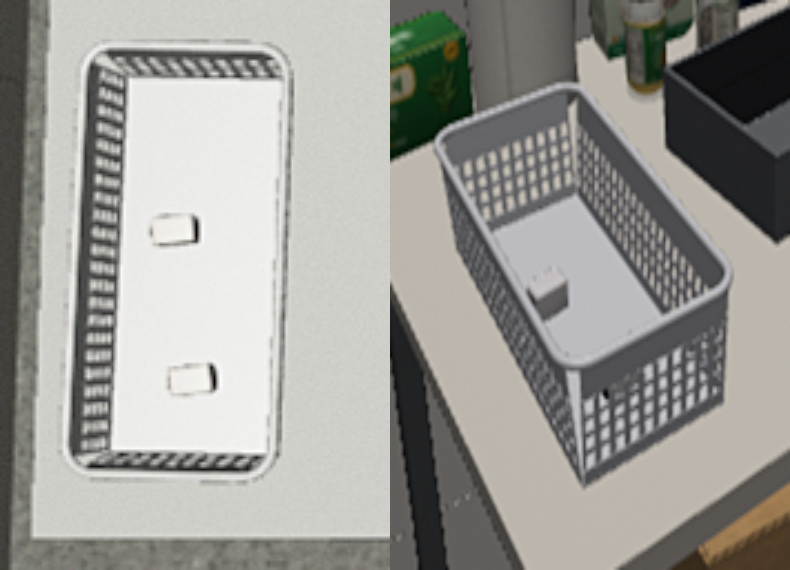

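Both cartridges lie well inside the shifted basket, at crop pixels (173,230) and (192,380). Now I'll fetch the lid.

{"api": "move_arm", "payload": {
  "slide": [
    [-1.4, 1.6, 0],
    [-1.4, 1.6, 2],
    [-1.4, 1.6, 5],
    [-1.4, 1.6, 8],
    [-1.4, 1.6, 11],
    [-1.4, 1.6, 13],
    [-1.4, 1.6, 14.5],
    [-1.4, 1.6, 15.1],
    [-1.4, 1.6, 15.1],
    [-1.4, 1.6, 15.1]
  ],
  "roll": [0, 0, 0, 0, 0, 0, 0, 0, 0, 0]
}}

```text
time: 37.05
position: [0.4796, -0.1038, 0.0308]
tool_rot: [3.141, -0.013, 0.002]
ft_force: [0.5, 0.0, 1.9]
grip_width: 0.486
grip_force: 0.0
```

{"api": "move_arm", "payload": {
  "slide": [
    [0, 0, 0],
    [0, 0, 0],
    [0, 0, 0],
    [0, 0, 0],
    [0, 0, 0],
    [0, 0, 0],
    [0, 0, 0]
  ],
  "roll": [0, 0, 0, 0, 0, 0, 0],
  "gripper": 0,
  "squeeze": 60
}}

```text
time: 37.75
position: [0.4788, -0.1038, 0.0303]
tool_rot: [3.141, -0.014, 0.0]
ft_force: [-0.1, 0.6, 3.3]
grip_width: 0.153
grip_force: 60.0
```

{"api": "move_arm", "payload": {
  "slide": [
    [0, 0, -0.3],
    [0, 0, -0.8],
    [0, 0, -1.5],
    [0, 0, -3],
    [0, 0, -5],
    [0, 0, -7],
    [0, 0, -9],
    [0, 0, -11],
    [0, 0, -13],
    [0, 0, -15],
    [0, 0, -16.5],
    [0, 0, -17.3],
    [0, 0, -17.3],
    [0, 0, -17.3]
  ],
  "roll": [0, 0, 0, 0, 0, 0, 0, 0, 0, 0, 0, 0, 0, 0]
}}

```text
time: 39.15
position: [0.4783, -0.1037, 0.2027]
tool_rot: [-3.142, 0.014, 0.001]
ft_force: [-0.1, 1.4, -4.1]
grip_width: 0.158
grip_force: 60.0
```

```bash
python3 - <<'E'
from h import *
k=(.5565,.0562); go((*k,.203,-.009)); s=monitor.get_state(); print(s["grip_width"]*87,s["torque"])
E
```

```text
t 39.1 p [ 0.4783 -0.1037  0.2027] ang -0.009 tilt 0.001 F [-0.1  1.4 -4.1]
[  7.67 -16.06  -0.03] roll -0.000
13.702996029733919 [ 0.18098728  0.00183447 -0.02295391]
```

{"api": "move_arm", "payload": {
  "slide": [
    [0.4, -1, 0],
    [1.2, -2.5, 0],
    [2, -4.2, 0],
    [3, -6.2, 0],
    [4, -8.2, 0],
    [5, -10.2, 0],
    [5.8, -12.2, 0],
    [6.6, -14, 0],
    [7.2, -15.2, 0],
    [7.7, -16.1, 0],
    [7.7, -16.1, 0],
    [7.7, -16.1, 0]
  ],
  "roll": [0, 0, 0, 0, 0, 0, 0, 0, 0, 0, 0, 0]
}}

```text
time: 40.35
position: [0.5568, 0.0563, 0.2025]
tool_rot: [3.141, -0.014, -0.002]
ft_force: [0.1, -0.1, -4.0]
grip_width: 0.155
grip_force: 60.0
```

{"api": "move_arm", "payload": {
  "slide": [
    [0, 0, 0],
    [0, 0, 0],
    [0, 0, 0],
    [0, 0, 0],
    [0, 0, 0],
    [0, 0, 0],
    [0, 0, 0],
    [0, 0, 0],
    [0, 0, 0],
    [0, 0, 0],
    [0, 0, 0],
    [0, 0, 0],
    [0, 0, 0],
    [0, 0, 0],
    [0, 0, 0],
    [0, 0, 0],
    [0, 0, 0],
    [0, 0, 0],
    [0, 0, 0],
    [0, 0, 0]
  ],
  "roll": [-0.05, -0.15, -0.25, -0.35, -0.45, -0.55, -0.65, -0.75, -0.85, -0.95, -1.05, -1.15, -1.25, -1.35, -1.45, -1.55, -1.63, -1.67, -1.67, -1.67]
}}

```text
time: 42.35
position: [0.5569, 0.0554, 0.2029]
tool_rot: [2.122, 2.316, -0.002]
ft_force: [0.4, -0.7, -2.7]
grip_width: 0.156
grip_force: 60.0
```

```bash
python3 - <<'E'
from h import *
k=(.5563,.0571); go((*k,.11,1.661),(*k,.0925,1.661),(*k,.0786,1.661)); s=monitor.get_state(); print(s["grip_width"]*87,s["torque"])
E
```

```text
t 42.4 p [0.5569 0.0554 0.2029] ang 1.658 tilt 0.001 F [ 0.4 -0.7 -2.7]
[ 0.19 -0.04  9.29] roll -0.003
[ 0.19 -0.04 11.04] roll -0.003
[ 0.19 -0.04 12.43] roll -0.003
13.590175068607463 [-0.04160481  0.05970004  0.03004391]
```

{"api": "move_arm", "payload": {
  "slide": [
    [0.2, 0, 1],
    [0.2, 0, 2.5],
    [0.2, 0, 4.5],
    [0.2, 0, 6.5],
    [0.2, 0, 8.5],
    [0.2, 0, 10],
    [0.2, 0, 10.4],
    [0.2, 0, 10.4],
    [0.2, 0, 10.4]
  ],
  "roll": [0, 0, 0, 0, 0, 0, 0, 0, 0]
}}

```text
time: 43.25
position: [0.5576, 0.0587, 0.0997]
tool_rot: [2.119, 2.319, 0.002]
ft_force: [-0.3, 0.2, -3.6]
grip_width: 0.157
grip_force: 60.0
```

```bash
python3 - <<'E'
from h import *
k=(.5563,.0571); go((*k,.0786,1.661))
im=grab("scene","s9.png"); cv2.imwrite("pics/s9c.png",cv2.resize(im[180:310,250:430],None,fx=4,fy=4))
E
```

```text
t 43.2 p [0.5576 0.0587 0.0997] ang 1.661 tilt 0.001 F [-0.3  0.2 -3.6]
[-0.15 -0.15  2.11] roll -0.000
```

View pics/s9c.png

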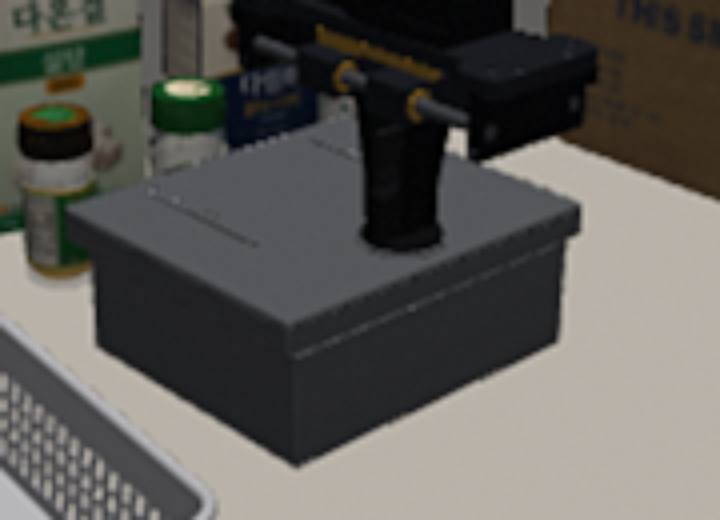

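The lid is level and lined up over the box. Now I'll lower it slowly.

{"api": "move_arm", "payload": {
  "slide": [
    [-0.1, -0.1, 0],
    [-0.1, -0.1, 0.4],
    [-0.1, -0.1, 0.8],
    [-0.1, -0.1, 1.2],
    [-0.1, -0.1, 1.2]
  ],
  "roll": [0, 0, 0, 0, 0]
}}

```text
time: 43.8
position: [0.5555, 0.0572, 0.0862]
tool_rot: [-2.119, -2.318, 0.002]
ft_force: [-0.1, 0.8, -3.4]
grip_width: 0.156
grip_force: 60.0
```

{"api": "move_arm", "payload": {
  "slide": [
    [0, 0, 0.3],
    [0, 0, 0.6],
    [0, 0, 0.9],
    [0, 0, 0.9],
    [0, 0, 0.9]
  ],
  "roll": [0, 0, 0, 0, 0]
}}

```text
time: 44.3
position: [0.5563, 0.0575, 0.0802]
tool_rot: [2.118, 2.318, -0.002]
ft_force: [-7.3, -1.9, 14.4]
grip_width: 0.159
grip_force: 60.0
```

```bash
python3 - <<'E'
from h import *
k=(.5563,.0571); go((*k,.0786,1.661)); s=monitor.get_state(); print(s["torque"])
E
```

```text
t 44.3 p [0.5563 0.0575 0.0802] ang 1.661 tilt 0.002 F [-7.3 -1.9 14.4]
[-0.04  0.    0.16] roll -0.000
[-0.36444876  1.48339874  0.00824883]
```

The lid is seated: z matches the regrip offset and it pushes up with 14 N. I'll ease off and lock it.

{"api": "move_arm", "payload": {
  "slide": [
    [0, 0, -0.05],
    [0, 0, -0.1],
    [0, 0, -0.1],
    [0, 0, -0.1],
    [0, 0, -0.1],
    [0, 0, -0.1],
    [0, 0, -0.1],
    [0, 0, -0.1],
    [0, 0, -0.1],
    [0, 0, -0.1],
    [0, 0, -0.1],
    [0, 0, -0.1],
    [0, 0, -0.1],
    [0, 0, -0.1],
    [0, 0, -0.1],
    [0, 0, -0.1],
    [0, 0, -0.1]
  ],
  "roll": [0, 0.1, 0.2, 0.3, 0.4, 0.5, 0.6, 0.7, 0.8, 0.9, 1.0, 1.1, 1.2, 1.26, 1.3, 1.3, 1.3],
  "squeeze": 40
}}

```text
time: 46.0
position: [0.5576, 0.0567, 0.0803]
tool_rot: [3.089, 0.564, 0.004]
ft_force: [0.6, -2.7, 5.5]
grip_width: 0.157
grip_force: 40.0
```

```bash
python3 - <<'E'
from h import *
go(); s=monitor.get_state(); print(s["torque"],s["grip_width"]*87)
E
```

```text
t 46.0 p [0.5576 0.0567 0.0803] ang 0.361 tilt 0.003 F [ 0.6 -2.7  5.5]
[-0.68949475 -0.05881639  0.03796876] 13.66119957976853
```

Locked, with the tool angle back at 0.361 where the knob was first gripped. I'll release, rise and step aside for a check.

{"api": "move_arm", "payload": {
  "slide": [
    [0, 0, 0],
    [0, 0, 0],
    [0, 0, 0],
    [0, 0, 0],
    [0, 0, 0],
    [0, 0, -2],
    [0, 0, -5],
    [0, 0, -9],
    [0, 0, -12],
    [-4, 5, -12],
    [-8, 10, -12],
    [-10, 15, -12],
    [-10, 20, -12],
    [-10, 20, -12],
    [-10, 20, -12]
  ],
  "roll": [0, 0, 0, 0, 0, 0, 0, 0, 0, 0, 0, 0, 0, 0, 0],
  "gripper": 4.5
}}

```text
time: 47.5
position: [0.5324, -0.1713, 0.1984]
tool_rot: [3.092, 0.55, -0.001]
ft_force: [-0.6, -0.9, 0.5]
grip_width: 0.516
grip_force: 0.0
```

```bash
python3 - <<'E'
from h import *
im=grab("top","top10.png"); sc=grab("scene","s10.png"); go()
g=im.astype(int).sum(2)/3; sub=np.zeros(g.shape,bool); sub[180:310,275:420]=1
m=cv2.morphologyEx((sub&(g<150)&(g>100)).astype(np.uint8),cv2.MORPH_CLOSE,np.ones((5,5)))>0
print("lid",rect("top",big(m),.07)[0],"was ((617.33,61.43),(187.9,216.7),5.81)")
cv2.imwrite("pics/c10.png",np.vstack([cv2.resize(im[150:370,150:450],(600,440))[:,:],cv2.resize(sc[200:280,240:420],(600,160*600//360))])[:600])
E
```

```text
t 47.6 p [ 0.533  -0.165   0.1987] ang 0.360 tilt 0.001 F [-0.6  0.6  0.5]
lid ((617.1896362304688, 63.30080795288086), (186.94815063476562, 216.67442321777344), 5.47764778137207) was ((617.33,61.43),(187.9,216.7),5.81)
```

View pics/c10.png

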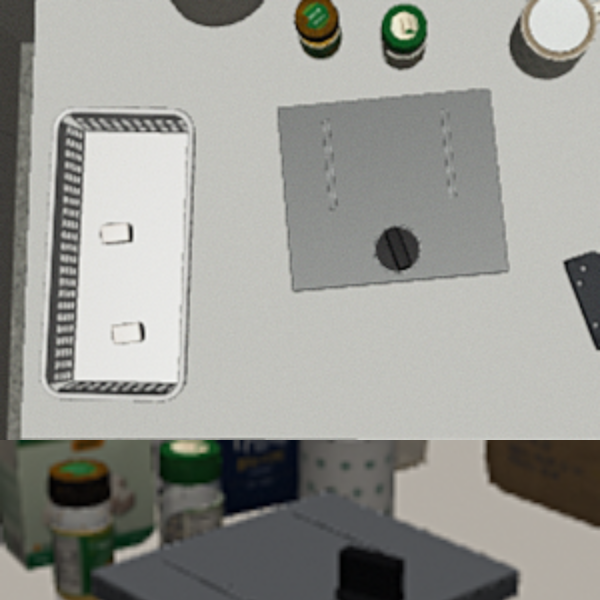

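The final check shows the lid within 2 mm of its original place with the knob bar back at its locked angle. Both cartridges are in the basket, and the mug and jars look undisturbed.

```bash
python3 -c "
from bench import workorder; print(workorder.close_job())"
```

```text
the job is handed in; nothing more can be done
None
```

I handed the job in at about 48 s of the 208 s allowed: both cartridges I felt in the channel are in the basket, the lid is back within 2 mm of its original place and locked, and the mug and jars were left alone (the judge's verdict wasn't shown to me).

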